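Put the change-gear set back in its caddy

TASK

Put the gear set away in its wooden caddy: thread the three toothed gears onto the caddy's spring-loaded spindle, hub upwards, the largest at the bottom, then the middle one, the smallest on top, and lay the arbor (the square block with a round journal at each end) flat in the caddy's shallow tray. The toothless pulley and the plain square bar look similar but do not belong to the set: leave them where they lie, and leave the oil bottle and the mug alone.

Things in the scene. Friction and masses are not known exactly. Their poses are not given: they have to be found in the camera images.
- gear_large: the largest gear: steel wheel with 18 coarse teeth, 100 mm outside diameter, about 0.65 kg. Disc 12 mm thick; on it a round hub 40 mm in diameter, 20 mm high (32 mm in all), the place to grip; 26 mm bore right through. It lies hub up on a 3 mm black rubber mat. Origin: on its axis, at the underside; z up through the hub
- gear_medium: the middle gear: steel wheel with 15 coarse teeth, 82 mm outside diameter, about 0.48 kg. Disc 12 mm thick; on it a round hub 40 mm in diameter, 20 mm high (32 mm in all), the place to grip; 26 mm bore right through. It lies hub up on a 3 mm black rubber mat. Origin: on its axis, at the underside; z up through the hub
- gear_small: the smallest gear: steel wheel with 12 coarse teeth, 64 mm outside diameter, about 0.34 kg. Disc 12 mm thick; on it a round hub 40 mm in diameter, 20 mm high (32 mm in all), the place to grip; 26 mm bore right through. It lies hub up on a 3 mm black rubber mat. Origin: on its axis, at the underside; z up through the hub
- pulley: a look-alike that stays: toothless steel pulley, smooth rim of 82 mm diameter with five dark round holes in the disc, 12 mm thick, same 40 mm hub (32 mm high in all) and 26 mm bore; on the same mat. Origin: on its axis, on the underside
- arbor: steel arbor, about 0.32 kg, lying flat: a square block 50 mm long and 24 by 24 mm in section, with a round journal 18 mm in diameter at each end, 100 mm long in all. Origin: at its very centre (12 mm above what it lies on); x along its length. It lies on the same mat; grip the square block across
- bar: a look-alike that stays: plain square steel bar 100 mm long, 24 by 24 mm all along; on the same mat. Origin: at its very centre; x along its length
- caddy: fixed dark wooden caddy, turned any way; board 135 (x) by 215 (y) by 12 mm. Origin: centre of its underside, on the table. Spindle at (0, -50 mm): upright 10 mm rod, pointed tip 155 mm above the table. Arbor tray centred at (0, +70 mm): floor 12 mm above the table, inside 120 (x) by 50 mm (y), rim 6 mm thick, its top 20 mm above the table. The arbor lies along x, either way round
- lift_top (a point): centre of the top of the spring platform, a 60 mm steel disc sliding on the spindle over a coil spring; z up, on the spindle's axis. Empty, it is 95 mm above the table (60 mm below the spindle's tip). Each gear's weight sinks it in about half a second by 10 to 30 mm (250 N/m; at most 72 mm)
- oil_bottle: bystander: grey oil bottle with a black cap, 60 mm in diameter, 150 mm high, standing at the far side of the work. Origin: centre of its underside
- mug: bystander: white mug, 80 mm in diameter, 90 mm high, handle to its +y, standing at the far side of the work. Origin: centre of its underside
Things that resemble listed ones, but are neither listed nor needed, are in the scene too. Leave any green or purple look-alike of the gear_large alone.

How it is judged:
On the way, in this order (a step that is already met when the one before it is completed fails the run):
1. the large gear lies on the spindle's spring platform (horizontal distance between gear_large and lift_top below 0.012 m and z of gear_large in the frame of lift_top between -0.005 and 0.005 m and angle between gear_large's own z axis and vertical below 0.12 rad), for 0.2 s.
2. the medium gear lies on the large one, on the spindle (horizontal distance between gear_medium and lift_top below 0.012 m and z of gear_medium in the frame of gear_large between 0.027 and 0.037 m and angle between gear_medium's own z axis and vertical below 0.12 rad), for 0.2 s.
3. the small gear lies on the medium one, on the spindle (horizontal distance between gear_small and lift_top below 0.012 m and z of gear_small in the frame of gear_medium between 0.027 and 0.037 m and angle between gear_small's own z axis and vertical below 0.12 rad), for 0.2 s.
At the end, for the whole second after the job is handed in: On the spindle from the platform up: large, medium, small gear, within 12 mm of its axis, hub up, level within 0.12 rad, each lying on the one below (height within 5 mm). Arbor flat on the tray floor: centre within 15 mm along, 17 mm across, 5 mm in height. All at rest (all of step 1 and all of step 2 and all of step 3 and x of arbor in the frame of caddy between -0.015 and 0.015 m and y of arbor in the frame of caddy between 0.053 and 0.087 m and z of arbor in the frame of caddy between 0.019 and 0.029 m and linear speed of each of gear_large, gear_medium, gear_small, arbor below 0.02 m/s); the robot touches nothing.
It fails at once if the pulley is moved more than 30 mm (distance of pulley from where it was at the start of the episode above 0.03 m).
It fails at once if the plain square bar is moved more than 30 mm (distance of bar from where it was at the start of the episode above 0.03 m).
It fails at once if the oil bottle is moved more than 40 mm (distance of oil_bottle from where it was at the start of the episode above 0.04 m).
It fails at once if the mug is moved more than 40 mm (distance of mug from where it was at the start of the episode above 0.04 m).
It also fails if it takes over 115 s, if anything falls off the work surface, if the arm or the gripper's body presses on something with over 40 N, if the wrist force passes 120 N, or if a joint passes its speed limit or range.

ROBOT

A 6-joint arm with a two-finger parallel gripper is mounted at the origin on the work surface. World frame = base frame: x ahead of the robot, y to its left, z up, the work surface at z = 0. Lengths are in m, angles in rad, forces in N, time in s.
With the tool pointing down it reaches from about 0.35 to 0.975 m from the base axis. Payload 4.9 kg.
Tool frame: the origin (TCP) lies at the very end of the fingers, on their centre line; the grasp point (between the pads) lies 19 mm behind it; x points along the fingers, z is the direction in which the jaws open and shut, and the axes are right-handed (so a half turn about x gives the same grasp; the last joint's range is limited). The gripper opens to 85 mm and grips with 20 to 120 N. Pads are 22 mm wide; open, the fingers measure 114 mm over their backs; the gripper's body (76 mm by 85 mm) begins 54 mm behind the grasp point. The pads swing forward as they close: fully open they stand 13 mm farther back than shut.
Start: joints at [1.218, 0.053, 1.613, -0, 1.476, -0.119], TCP at [0.145, 0.608, 0.231] pointing down, gripper open.
Joint ranges: [-3.01, 3.01], [-1.01, 2.22], [0.06, 2.58], [-1.02, 4.17], [0.09, 2.62], [-3.14, 3.14]. Speed limits (rad/s): [2.57, 2.57, 3.14, 3.14, 3.14, 3.14].

INTERFACE

Orientations are given as a rotation vector (axis times angle).
In Python, from station import ctrl, imaging gives the robot as it stands. The module is installed in compiled form; this text tells all that it offers.
- The arm moves only by the shell command python3 -m jog 'ROWS' [FORCE]. ROWS is JSON, a list that holds one entry, the list of rows, each a list of 5 numbers: the shift along the tool's x, y, z in m, then the turn about the tool's x in rad, then the closure, from -1 (fully open) to 1 (shut). A call has 1 to 12 rows; each row is the pose to reach, as a shift and turn from the pose measured when the call began, along the tool's axes at that moment; what a row does not reach only later rows make up. A row lasts 1/10 s, in which the tool goes at most 50 mm and 8.59 degrees, less where a joint would pass 70% of its speed; a pose out of reach is approached as far as the arm can. A call with a gripper value outside its range is refused whole. The fingers move at their own pace and stop on an object; FORCE is the grip in N (left out, the last holds). Time passes only in rows, so rows that repeat a pose let the fingers close. It gives the time, the measured TCP pose, the force and the opening at its end, in the units of the state.
- ctrl.get_obs(): the state, without advancing time (a new reading comes with each control period).
- imaging.get_image(name): name is "side" or "top" or "wrist"; returns a dict with "color" (420x560x3 uint8, red, green, blue), "intrinsics" (3x3 intrinsics, pixels), "R" (3x3) and "t" (3): a world point X has camera coordinates R X + t. Camera axes: x right, y down, z forward; pixel columns grow to the right and rows downward; lengths in m; the calibration is good to about 2 mm. A picture is of the moment at which its call begins. There is no depth.
- ctrl.finish_job(): hands the job in, once; it reports no verdict.
The state is a dict: "t": time; "q": joint angles; "dq": joint speeds; "effort": joint torques, N m; "tool_pos": TCP position; "tool_rot": TCP orientation; "contact_force": force on the tool from outside, world axes, zero at the start; "wrist_torque": the same for the moment, N m; "opening": finger opening in m.
Only numpy, scipy, OpenCV 4.12 (cv2) and the standard library are available. Lean on these libraries where they do the work, as an engineer would, in place of code of your own. Each camera call takes 0.05 s, during which the arm holds its last target.

## Working session

There is one attempt and no reset: what is moved stays moved. The work goes in short steps, Python scripts to look and compute and a shell command to move; the robot and the scene stay as the last step left them, time stands still between calls to the robot, and variables do not carry over. Pictures are saved under pics/ and viewed, and the job is handed in when it is done.

```bash
mkdir -p pics; ls
python3 - <<'E'
from station import ctrl, imaging
import cv2
o=ctrl.get_obs()
for k,v in o.items(): print(k,v)
for n in ("top","side","wrist"):
    d=imaging.get_image(n); cv2.imwrite(f"pics/{n}0.png",d["color"][:,:,::-1])
    print(n,d["intrinsics"],d["R"],d["t"])
E
```

```text
pics
t 0.0
q [ 1.21797923e+00  5.33242370e-02  1.61427312e+00  1.56483514e-05
  1.47599136e+00 -1.18988681e-01]
dq [-1.16839856e-03 -5.98315748e-04  1.38577282e-03 -1.56798181e-03
 -1.79268107e-05 -1.37532493e-03]
effort [ 2.24992524e-03 -3.93689382e+01 -3.70176494e+01 -1.85762019e-05
  7.17053306e-03  8.78802780e-06]
tool_pos [0.14459051 0.60741695 0.23009571]
tool_rot [-1.03635662  1.31253565  1.03463718]
contact_force [ 0.4855311  -0.40479145  0.57481564]
wrist_torque [ 0.00255079  0.02290719 -0.00815049]
opening 0.08555715269226082
top [[532.34118208   0.         276.86152226]
 [  0.         532.34118208 199.7313167 ]
 [  0.           0.           1.        ]] [[-7.72911015e-03 -9.99970127e-01  7.40654245e-05]
 [-9.86843353e-01  7.61568692e-03 -1.61499841e-01]
 [ 1.61494453e-01 -1.32134103e-03 -9.86872735e-01]] [0.00181394 0.56592043 1.31438504]
side [[394.43646255   0.         288.75341307]
 [  0.         394.43646255 208.09179938]
 [  0.           0.           1.        ]] [[ 0.93868505 -0.34475056 -0.00417468]
 [-0.26377524 -0.71030332 -0.65260387]
 [ 0.22202026  0.61369068 -0.75768777]] [-0.5398116   0.22919651  0.92509282]
wrist [[331.17864627   0.         273.65354023]
 [  0.         331.17864627 219.27508181]
 [  0.           0.           1.        ]] [[ 0.23111589  0.97292505 -0.00151597]
 [ 0.92132136 -0.21835631  0.32169468]
 [ 0.31265379 -0.07574545 -0.94684224]] [-0.62356989 -0.04214205  0.38049874]
```

View pics/top0.png

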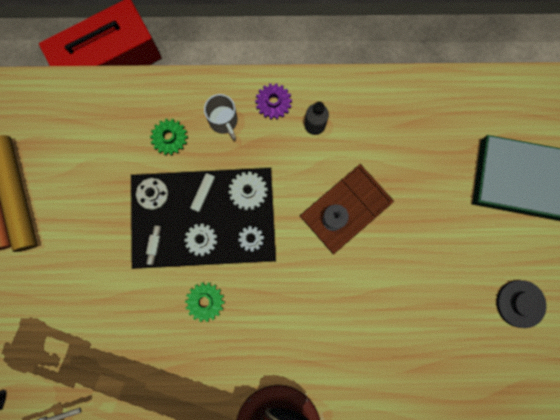

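View pics/side0.png

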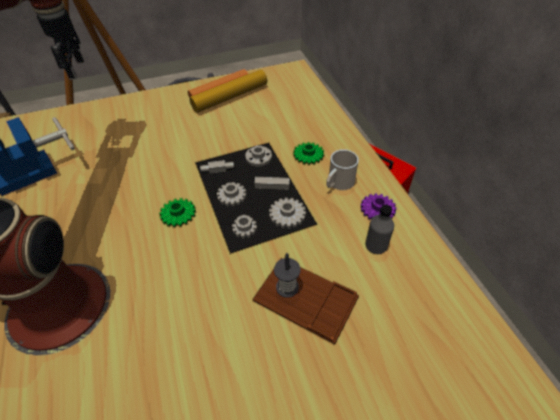

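View pics/wrist0.png

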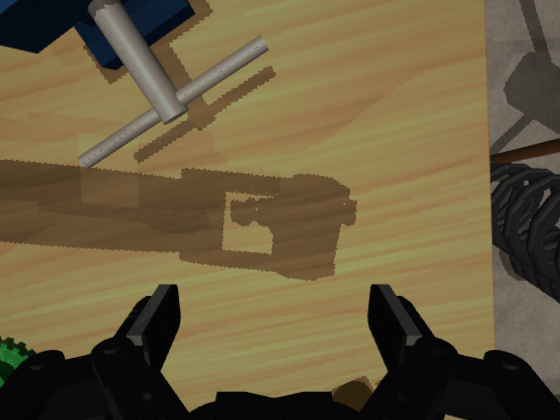

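The top view shows the mat with the large gear (248,190), medium gear (201,240), small gear (251,238), pulley (152,193), bar (203,192) and arbor (153,245). The caddy is at (347,209), with its spindle near (336,216) and its tray at the upper right. Next I measure positions.

```bash
cat > h.py <<'E'
import numpy as np, cv2
from station import ctrl, imaging
def proj(d,X):
    c=d["R"]@np.asarray(X,float)+d["t"]; p=d["intrinsics"]@c; return p[:2]/p[2]
def ray(d,u,v):
    r=d["R"].T@np.linalg.inv(d["intrinsics"])@np.array([u,v,1.0]); return -d["R"].T@d["t"], r/np.linalg.norm(r)
def plane(d,u,v,z):
    o,r=ray(d,u,v); return o+r*(z-o[2])/r[2]
def tri(obs):
    A=np.zeros((3,3));b=np.zeros(3)
    for d,u,v in obs:
        o,r=ray(d,u,v);P=np.eye(3)-np.outer(r,r);A+=P;b+=P@o
    return np.linalg.solve(A,b)
def crop(d,name,u0,v0,u1,v1,s):
    im=d["color"][v0:v1,u0:u1,::-1]; cv2.imwrite("pics/"+name+".png",cv2.resize(im,None,fx=s,fy=s,interpolation=cv2.INTER_CUBIC))
E
python3 - <<'E'
from h import *
t=imaging.get_image("top"); s=imaging.get_image("side")
crop(t,"top_c1",125,160,405,270,2.8); crop(s,"side_c1",190,135,370,345,2.8)
for n,d,roi in(("top",t,(132,172,272,264)),("side",s,(195,145,315,245))):
    hsv=cv2.cvtColor(d["color"],cv2.COLOR_RGB2HSV)
    m=((hsv[...,2]>95)&(hsv[...,1]<70)).astype(np.uint8)
    k=np.zeros_like(m);u0,v0,u1,v1=roi;k[v0:v1,u0:u1]=m[v0:v1,u0:u1]
    cs,_=cv2.findContours(k,cv2.RETR_EXTERNAL,cv2.CHAIN_APPROX_NONE)
    for c in cs:
        if cv2.contourArea(c)<60: continue
        (u,v),(w,h),a=cv2.minAreaRect(c); M=cv2.moments(c)
        cu,cv=M["m10"]/M["m00"],M["m01"]/M["m00"]
        print(n,round(u,1),round(v,1),round(w,1),round(h,1),round(a,1),"cent",round(cu,1),round(cv,1),"xy@.015",plane(d,cu,cv,.015).round(4))
E
```

```text
top 250.9 238.1 24.0 23.7 71.6 cent 250.6 238.3 xy@.015 [0.4706 0.0661 0.015 ]
top 152.5 244.5 9.8 38.4 11.3 cent 152.6 244.7 xy@.015 [0.4559 0.3188 0.015 ]
top 200.7 239.3 31.1 30.9 9.5 cent 200.3 239.2 xy@.015 [0.4691 0.196  0.015 ]
top 151.5 193.5 29.7 31.1 45.0 cent 151.4 193.2 xy@.015 [0.5908 0.3259 0.015 ]
top 202.0 192.0 9.6 38.6 24.2 cent 202.0 192.1 xy@.015 [0.5928 0.1934 0.015 ]
top 247.5 190.5 37.0 37.0 90.0 cent 247.5 190.2 xy@.015 [0.5969 0.0741 0.015 ]
side 243.8 225.8 20.5 21.2 45.0 cent 243.7 224.9 xy@.015 [0.4718 0.07   0.015 ]
side 287.1 211.6 27.5 34.9 78.7 cent 287.0 211.4 xy@.015 [0.5973 0.0742 0.015 ]
side 230.8 192.8 20.6 27.5 78.7 cent 231.0 192.7 xy@.015 [0.4698 0.197  0.015 ]
side 271.9 180.1 34.1 6.6 2.2 cent 271.5 180.2 xy@.015 [0.5956 0.2045 0.015 ]
side 216.4 164.3 6.9 33.4 82.9 cent 216.4 164.6 xy@.015 [0.4578 0.3278 0.015 ]
side 258.2 154.4 17.7 25.3 78.7 cent 258.2 153.8 xy@.015 [0.5936 0.3305 0.015 ]
```

View pics/top_c1.png

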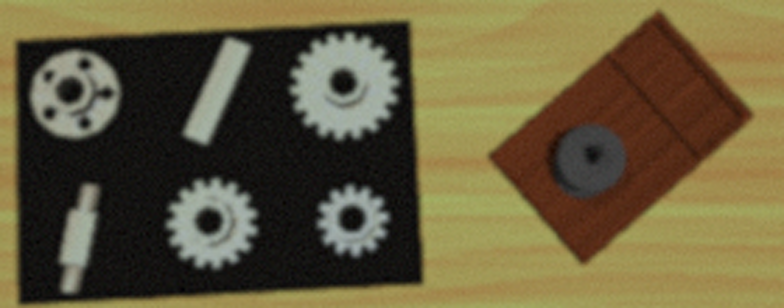

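View pics/side_c1.png

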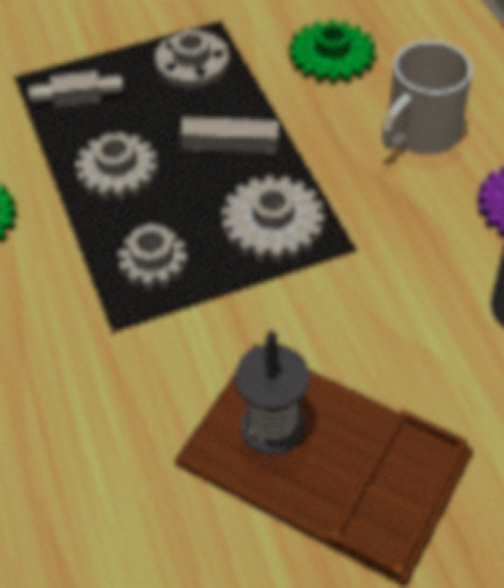

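Run:
```python
from h import *
from scipy.spatial.transform import Rotation as Ro
t=imaging.get_image("top"); s=imaging.get_image("side")
print("tool axes cols",Ro.from_rotvec(ctrl.get_obs()["tool_rot"]).as_matrix().round(3))
# gears: dark bore on hub top
for n,u,v in(("L",247.5,189.5),("M",200,239),("S",250.5,238),("P",150.5,193)):
    g=t["color"].mean(2); uu,vv=int(round(u)),int(round(v)); w=g[vv-6:vv+7,uu-6:uu+7]
    k=np.clip(110-w,0,None); yy,xx=np.mgrid[vv-6:vv+7,uu-6:uu+7]; r=np.hypot(xx-u,yy-v)<5; k=k*r
    cu,cvv=(k*xx).sum()/k.sum(),(k*yy).sum()/k.sum(); print(n,round(cu,1),round(cvv,1),plane(t,cu,cvv,.035).round(4))
tip=(337.1,215);tips=(286.8,253.9)
print("tip tri",tri([(t,*tip),(s,*tips)]).round(4),"top@.155",plane(t,*tip,.155).round(4),"side@.155",plane(s,*tips,.155).round(4))
for n,d,roi in(("top",t,(295,155,400,260)),("side",s,(245,250,365,345))):
    hsv=cv2.cvtColor(d["color"],cv2.COLOR_RGB2HSV)
    m=((hsv[...,0]<12)&(hsv[...,1]>110)&(hsv[...,2]<150)).astype(np.uint8)
    k=np.zeros_like(m);u0,v0,u1,v1=roi;k[v0:v1,u0:u1]=m[v0:v1,u0:u1]
    c=max(cv2.findContours(k,cv2.RETR_EXTERNAL,cv2.CHAIN_APPROX_NONE)[0],key=cv2.contourArea)
    P=np.array([plane(d,*p[0],.012)[:2] for p in c],np.float32)*1000
    print(n,cv2.minAreaRect(P))
    b=cv2.boxPoints(cv2.minAreaRect(P));print(b.round(1).tolist())
```

```text
tool axes cols [[-0.    -0.973  0.232]
 [-0.     0.232  0.973]
 [-1.     0.    -0.   ]]
L 247.2 189.1 [0.5962 0.074  0.035 ]
M 199.5 238.8 [0.4686 0.1952 0.035 ]
S 250.3 237.7 [0.4702 0.0659 0.035 ]
P 149.8 192.3 [0.5897 0.3253 0.035 ]
tip tri [ 0.515  -0.144   0.1493] top@.155 [ 0.5108 -0.1429  0.155 ] side@.155 [ 0.5171 -0.1478  0.155 ]
top ((548.1326293945312, -184.5833740234375), (129.594482421875, 209.04641723632812), 40.18838882446289)
[[431.20001220703125, -146.5], [566.0999755859375, -306.20001220703125], [665.0999755859375, -222.60000610351562], [530.2000122070312, -62.900001525878906]]
side ((550.2050170898438, -185.7703857421875), (134.05230712890625, 208.20948791503906), 39.960289001464844)
[[432.0, -149.0], [565.7000122070312, -308.6000061035156], [668.4000244140625, -222.5], [534.7000122070312, -62.900001525878906]]
```

```bash
cat >> h.py <<'E'
from scipy.spatial.transform import Rotation as Ro
def go(x,y,z,jaw=None):
    """jaw: world (x,y) direction wanted for jaws; prints tool-frame shift and turn"""
    o=ctrl.get_obs(); R=Ro.from_rotvec(o["tool_rot"]).as_matrix()
    d=R.T@(np.array([x,y,z])-o["tool_pos"]); turn=0
    if jaw is not None:
        j=R.T@np.array([jaw[0],jaw[1],0]); turn=np.arctan2(-j[1],j[2])  # rot about x: z->(0,-s,c)
        turn=(turn+np.pi/2)%np.pi-np.pi/2
    print("go",(x,y,z),"dxyz",d.round(4),"turn",round(turn,3),"dist",round(np.linalg.norm(d),3),"| at",o["tool_pos"].round(4),"t",round(o["t"],2),"q6",round(o["q"][5],2),"F",o["contact_force"].round(1),"op",round(o["opening"],4))
E
python3 - <<'E'
from h import *
t=imaging.get_image("top"); s=imaging.get_image("side"); w=imaging.get_image("wrist")
print(plane(t,152.6,244.7,.025),plane(s,216.4,164.6,.025))
o=ctrl.get_obs(); print("TCP in wrist px",proj(w,o["tool_pos"]), "below on z .035", proj(w,[*o["tool_pos"][:2],.035]), "cam",-w["R"].T@w["t"])
go(.457,.320,.17,(.2,.98))
E
```

```text
[0.45516059 0.31641853 0.025     ] [0.45663021 0.316707   0.025     ]
TCP in wrist px [274.8044602  285.92354995] below on z .035 [274.15360871 190.06815323] cam [0.06406974 0.62655243 0.37390233]
go (0.457, 0.32, 0.17) dxyz [ 0.0613 -0.3704 -0.2078] turn -0.032 dist 0.429 | at [0.1448 0.608  0.2313] t 0.5 q6 -0.12 F [ 0.3 -0.2  0.1] op 0.0856
```

```bash
python3 -m jog '[[[0.05,-0.37,-0.208,-0.03,-1],[0.05,-0.37,-0.208,-0.03,-1],[0.05,-0.37,-0.208,-0.03,-1],[0.05,-0.37,-0.208,-0.03,-1],[0.05,-0.37,-0.208,-0.03,-1],[0.05,-0.37,-0.208,-0.03,-1],[0.05,-0.37,-0.208,-0.03,-1],[0.05,-0.37,-0.208,-0.03,-1],[0.05,-0.37,-0.208,-0.03,-1],[0.05,-0.37,-0.208,-0.03,-1],[0.05,-0.37,-0.208,-0.03,-1],[0.05,-0.37,-0.208,-0.03,-1]]]' 60
python3 - <<'E'
from h import *
w=imaging.get_image("wrist"); cv2.imwrite("pics/w1.png",w["color"][:,:,::-1])
go(.456,.3166,.03,(.2,.98))
print("expected arbor px",proj(w,[.456,.3166,.027]))
E
```

```text
t: 1.7
tool_pos: [0.4559, 0.3207, 0.1815]
tool_rot: [-1.058, 1.298, 1.059]
contact_force: [0.4, 0.3, -0.6]
opening: 0.0854
go (0.456, 0.3166, 0.03) dxyz [ 0.1516 -0.001  -0.0042] turn -0.001 dist 0.152 | at [0.4558 0.3209 0.1816] t 1.75 q6 -0.89 F [-0.4  0.5 -0.6] op 0.0856
expected arbor px [269.81688829 201.68348371]
```

View pics/w1.png

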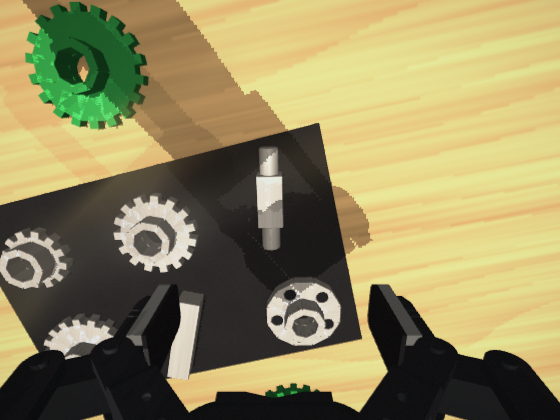

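The wrist view shows the arbor centred at (269,201). I predicted (270,202), so I can descend.

```bash
python3 -m jog '[[[0.05,-0.001,-0.004,0,-1],[0.1,-0.001,-0.004,0,-1],[0.14,-0.001,-0.004,0,-1],[0.16,-0.001,-0.004,0,-1],[0.168,-0.001,-0.004,0,-1],[0.168,-0.001,-0.004,0,-1],[0.168,-0.001,-0.004,0,1],[0.168,-0.001,-0.004,0,1],[0.168,-0.001,-0.004,0,1],[0.168,-0.001,-0.004,0,1],[0.168,-0.001,-0.004,0,1],[0.168,-0.001,-0.004,0,1]]]' 60
python3 -m jog '[[[0,0,0,0,1],[0,0,0,0,1],[0,0,0,0,1],[-0.01,0,0,0,1],[-0.04,0,0,0,1],[-0.08,0,0,0,1],[-0.13,0,0,0,1],[-0.18,0,0,0,1],[-0.2,0,0,0,1],[-0.2,0,0,0,1]]]'
python3 - <<'E'
from h import *
w=imaging.get_image("wrist"); cv2.imwrite("pics/w2.png",w["color"][:,:,::-1])
go(.595,-.2386,.2,(.645,-.764))
E
```

```text
t: 2.95
tool_pos: [0.4569, 0.3171, 0.0149]
tool_rot: [-1.059, 1.296, 1.058]
contact_force: [-0.8, -0.3, 5.9]
opening: 0.0222
t: 3.95
tool_pos: [0.4584, 0.3179, 0.2197]
tool_rot: [-1.059, 1.287, 1.056]
contact_force: [0.7, 0.4, -3.7]
opening: 0.0222
go (0.595, -0.2386, 0.2) dxyz [ 0.0154 -0.2468 -0.5167] turn -0.903 dist 0.573 | at [0.4569 0.3171 0.2161] t 4.0 q6 -0.9 F [-0.2 -0.3 -3.4] op 0.0227
```

View pics/w2.png

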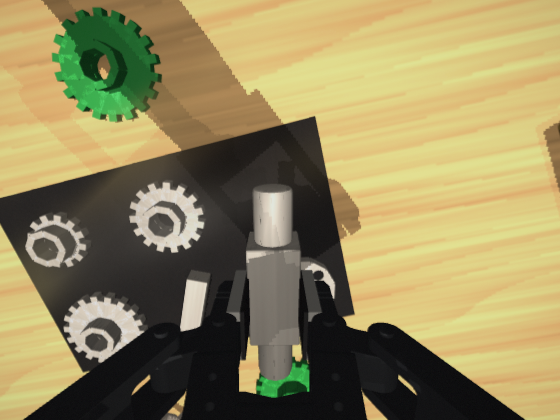

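The wrist view shows the arbor held squarely between the pads, and the force reads about 3.4 N, which matches its weight. Next I go over the tray.

```bash
python3 -m jog '[[[-0.01,-0.04,-0.08,-0.13,1],[-0.01,-0.08,-0.16,-0.26,1],[-0.01,-0.247,-0.517,-0.5,1],[-0.01,-0.247,-0.517,-0.903,1],[-0.01,-0.247,-0.517,-0.903,1],[-0.01,-0.247,-0.517,-0.903,1],[-0.01,-0.247,-0.517,-0.903,1],[-0.01,-0.247,-0.517,-0.903,1],[-0.01,-0.247,-0.517,-0.903,1],[-0.01,-0.247,-0.517,-0.903,1],[-0.01,-0.247,-0.517,-0.903,1],[-0.01,-0.247,-0.517,-0.903,1]]]'
python3 - <<'E'
from h import *
go(.595,-.2386,.2,(.645,-.764))
E
```

```text
t: 5.2
tool_pos: [0.5934, -0.2405, 0.2207]
tool_rot: [-1.698, 0.788, 1.706]
contact_force: [0.9, -0.0, -2.2]
opening: 0.0224
go (0.595, -0.2386, 0.2) dxyz [ 0.0207 -0.0024  0.0003] turn -0.001 dist 0.021 | at [ 0.5934 -0.2405  0.2207] t 5.2 q6 -2.77 F [ 0.9 -0.  -2.2] op 0.0224
```

Run:
```python
from h import *
w=imaging.get_image("wrist"); cv2.imwrite("pics/w3.png",w["color"][:,:,::-1])
c=np.array([.549,-.185]);yy=np.array([.645,-.764]);xx=np.array([.764,.645])
for a,b,z in((0,-50,.155),(60,95,.012),(-60,95,.012),(60,45,.012),(-60,45,.012),(67.5,107.5,.02),(-67.5,107.5,.02)):
    print(a,b,z,proj(w,[*(c+xx*a/1e3+yy*b/1e3),z]).round(1))
```

```text
0 -50 0.155 [451.5 238.6]
60 95 0.012 [252.  240.1]
-60 95 0.012 [249.5 132.1]
60 45 0.012 [295.7 240. ]
-60 45 0.012 [298.1 132. ]
67.5 107.5 0.02 [240.7 249. ]
-67.5 107.5 0.02 [236.3 124.9]
```

View pics/w3.png

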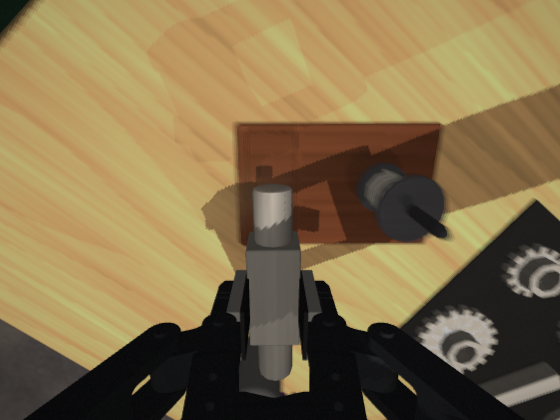

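The wrist view shows the tray beneath the arbor and the spindle tip at (447,236). The tip was predicted at (451,239), about 3 mm off. I am aligned, so I lower.

```bash
python3 -m jog '[[[0.05,0,0,0,1],[0.1,0,0,0,1],[0.15,0,0,0,1],[0.18,0,0,0,1],[0.188,0,0,0,1],[0.192,0,0,0,1],[0.195,0,0,0,1],[0.195,0,0,0,1]]]'
python3 - <<'E'
from h import *
go(.5934,-.2405,.024)
E
```

```text
t: 6.05
tool_pos: [0.5947, -0.2477, 0.0267]
tool_rot: [-1.702, 0.797, 1.699]
contact_force: [0.3, 0.4, -2.8]
opening: 0.022
go (0.5934, -0.2405, 0.024) dxyz [ 0.0027 -0.0036  0.0064] turn 0 dist 0.008 | at [ 0.5947 -0.2477  0.0267] t 6.05 q6 -2.78 F [ 0.3  0.4 -2.8] op 0.022
```

```bash
for i in 1 2 3; do python3 -m jog '[[[0,0,0,0,1]]]' | grep -E "tool_pos|force"; done
python3 - <<'E'
from h import *
s=imaging.get_image("side"); crop(s,"side2",240,200,370,345,4)
go(.5934,-.2405,.024)
E
```

```text
tool_pos: [0.5956, -0.2482, 0.0282]
contact_force: [0.6, 0.2, -3.0]
tool_pos: [0.5964, -0.2486, 0.0298]
contact_force: [-0.5, -0.0, -2.8]
tool_pos: [0.5971, -0.249, 0.0309]
contact_force: [0.1, -0.2, -3.2]
go (0.5934, -0.2405, 0.024) dxyz [ 0.007  -0.0025  0.009 ] turn 0 dist 0.012 | at [ 0.5972 -0.249   0.031 ] t 6.4 q6 -2.78 F [ 0.1  0.8 -3.4] op 0.0225
```

View pics/side2.png

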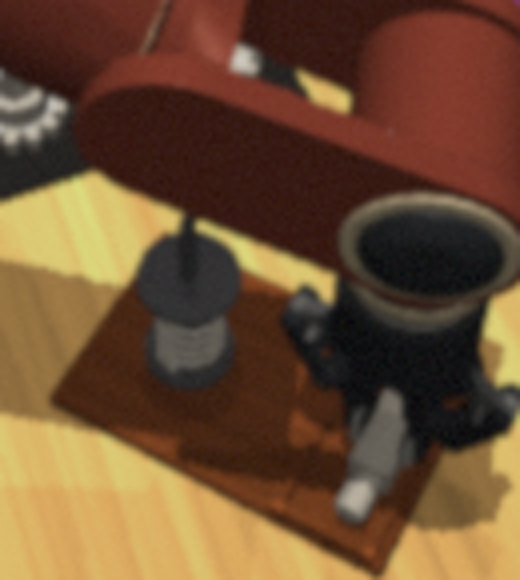

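```bash
python3 -m jog '[[[0.003,-0.0025,0.009,0,1],[0.005,-0.0025,0.009,0,1],[0.006,-0.0025,0.009,0,1],[0.006,-0.0025,0.009,0,1]]]'
python3 - <<'E'
from h import *
go(.5934,-.2405,.024)
E
```

```text
t: 6.8
tool_pos: [0.5931, -0.2402, 0.0244]
tool_rot: [-1.709, 0.797, 1.693]
contact_force: [0.6, 0.2, -3.3]
opening: 0.0219
go (0.5934, -0.2405, 0.024) dxyz [ 0.0004 -0.0001 -0.0004] turn 0 dist 0.001 | at [ 0.5931 -0.2402  0.0244] t 6.8 q6 -2.77 F [ 0.6  0.2 -3.3] op 0.0219
```

```bash
python3 -m jog '[[[0.001,0,0,0,1],[0.002,0,0,0,1],[0.002,0,0,0,1]]]'
python3 - <<'E'
from h import *
s=imaging.get_image("side"); crop(s,"side3",240,250,370,345,4)
E
```

```text
t: 7.1
tool_pos: [0.5933, -0.2405, 0.0238]
tool_rot: [-1.709, 0.797, 1.694]
contact_force: [-2.6, 1.0, 4.6]
opening: 0.0223
```

View pics/side3.png

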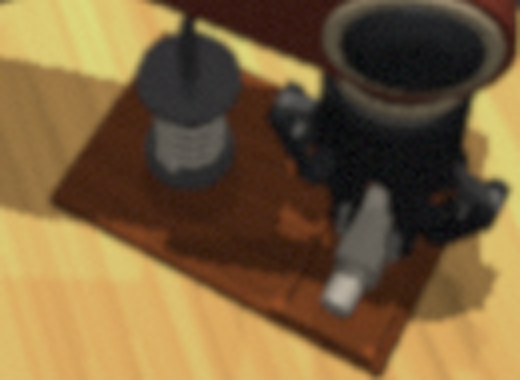

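The arbor touches down at the expected height: TCP 0.0238, with the force reading +4.6 N. I release partially and rise.

```bash
python3 -m jog '[[[0,0,0,0,0],[0,0,0,0,0],[0,0,0,0,0],[0,0,0,0,0],[-0.03,0,0,0,0],[-0.08,0,0,0,0],[-0.13,0,0,0,0],[-0.18,0,0,0,-1],[-0.21,0,0,0,-1],[-0.21,0,0,0,-1]]]'
python3 - <<'E'
from h import *
w=imaging.get_image("wrist"); cv2.imwrite("pics/w4.png",w["color"][:,:,::-1])
s=imaging.get_image("side"); crop(s,"side4",240,250,370,345,4)
go(.5962,.074,.2,(.232,.973))
E
```

```text
t: 8.15
tool_pos: [0.5948, -0.2409, 0.2416]
tool_rot: [-1.72, 0.798, 1.682]
contact_force: [-1.1, 0.0, 0.3]
opening: 0.0835
go (0.5962, 0.074, 0.2) dxyz [ 0.0328 -0.2039  0.2385] turn 0.93 dist 0.316 | at [ 0.5923 -0.2396  0.2346] t 8.25 q6 -2.77 F [-0.4 -0.3 -0.7] op 0.0853
```

View pics/w4.png

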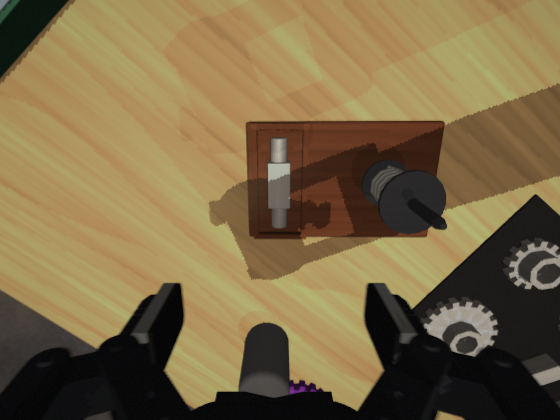

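View pics/side4.png

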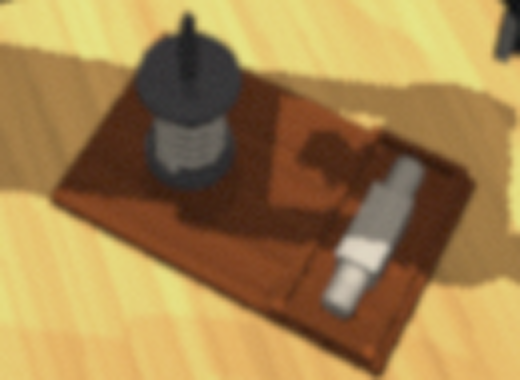

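The arbor lies centred in the tray: its centre is at (279,184) and the tray centre is about (279,182). The spindle tip is at (443,226). I measure the spindle and go to the large gear.

Run:
```python
from h import *
w=imaging.get_image("wrist"); t=imaging.get_image("top"); s=imaging.get_image("side")
crop(w,"w5",370,150,460,250,6); crop(t,"t5",315,190,365,240,10)
go(.5962,.074,.2,(.232,.973))
```

```text
go (0.5962, 0.074, 0.2) dxyz [ 0.03   -0.2045  0.2369] turn 0.93 dist 0.314 | at [ 0.5909 -0.2389  0.2309] t 8.4 q6 -2.77 F [-0.1  1.  -0.2] op 0.0858
```

View pics/w5.png

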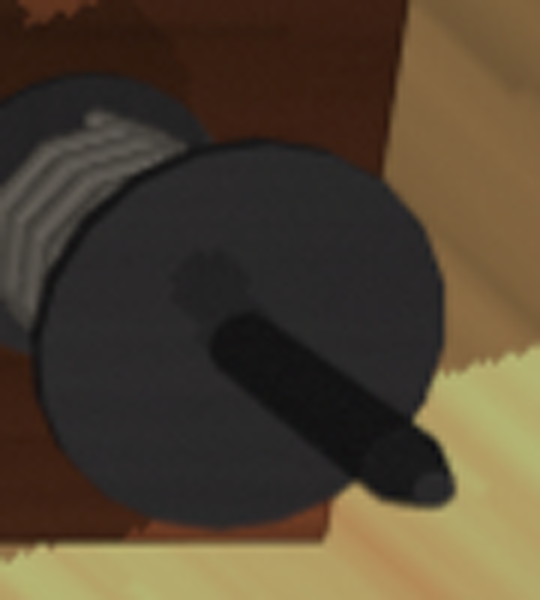

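View pics/t5.png

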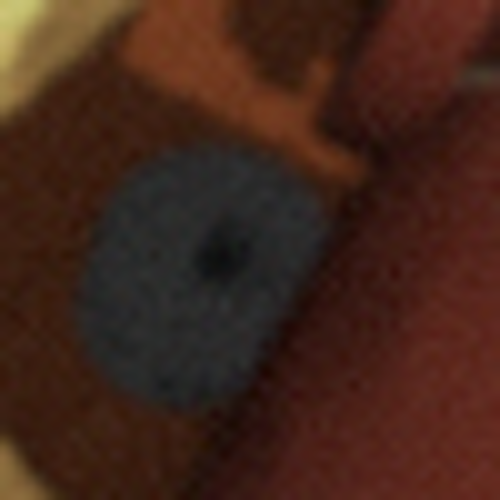

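Run:
```python
from h import *
w=imaging.get_image("wrist"); crop(w,"w6",370,150,460,250,6)
print(w["R"].round(4).tolist(),w["t"].round(4).tolist())
import json; json.dump({"R":w["R"].tolist(),"t":w["t"].tolist(),"K":w["intrinsics"].tolist()},open("w6.json","w"))
go(.5962,.074,.2,(.232,.973))
```

```text
[[-0.6413, 0.7673, -0.0036], [0.7256, 0.6079, 0.3224], [0.2496, 0.2042, -0.9466]] [0.5635, -0.325, 0.2818]
go (0.5962, 0.074, 0.2) dxyz [ 0.0301 -0.2045  0.237 ] turn 0.93 dist 0.314 | at [ 0.591  -0.2389  0.231 ] t 8.45 q6 -2.77 F [-0.4  0.1 -0.7] op 0.0854
```

View pics/w6.png

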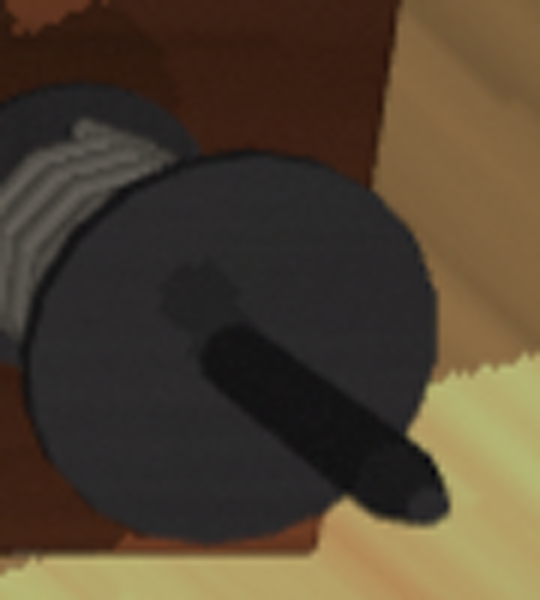

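Run:
```python
from h import *
import json
j=json.load(open("w6.json")); d={"R":np.array(j["R"]),"t":np.array(j["t"]),"intrinsics":np.array(j["K"])}
print(plane(d,440.8,233.3,.155),plane(d,408.4,207.4,.095))
t=imaging.get_image("top"); print(plane(t,315+22-.4,190+25.5-.4,.150), plane(t,336.2-.9,217.2,.095))
go(.5962,.074,.2,(.232,.973))
```

```text
[ 0.51672338 -0.14793496  0.155     ] [ 0.51601542 -0.14868584  0.095     ]
[ 0.51127659 -0.1423041   0.15      ] [ 0.51344473 -0.14527195  0.095     ]
go (0.5962, 0.074, 0.2) dxyz [ 0.0302 -0.2045  0.2371] turn 0.93 dist 0.315 | at [ 0.5911 -0.239   0.2312] t 8.5 q6 -2.77 F [-0.7  0.   0.5] op 0.0853
```

```bash
python3 -m jog '[[[0.0,-0.04,0.04,0.13,-1],[0.0,-0.08,0.08,0.27,-1],[0.03,-0.2045,0.237,0.93,-1],[0.03,-0.2045,0.237,0.93,-1],[0.03,-0.2045,0.237,0.93,-1],[0.03,-0.2045,0.237,0.93,-1],[0.03,-0.2045,0.237,0.93,-1],[0.03,-0.2045,0.237,0.93,-1],[0.03,-0.2045,0.237,0.93,-1],[0.03,-0.2045,0.237,0.93,-1],[0.03,-0.2045,0.237,0.93,-1],[0.03,-0.2045,0.237,0.93,-1]]]' 80
python3 - <<'E'
from h import *
w=imaging.get_image("wrist"); cv2.imwrite("pics/w7.png",w["color"][:,:,::-1])
go(.5962,.074,.013,(.232,.973))
for n,p in (("L",(.5962,.074)),("M",(.4686,.1952)),("S",(.4702,.0659))): print(n,"hubtop px",proj(w,[*p,.035]).round(1))
E
```

```text
t: 9.7
tool_pos: [0.5965, 0.0728, 0.2004]
tool_rot: [-1.038, 1.311, 1.03]
contact_force: [-0.2, 0.5, -0.4]
opening: 0.0855
go (0.5962, 0.074, 0.013) dxyz [0.1874 0.0013 0.0013] turn -0.001 dist 0.187 | at [0.5965 0.073  0.2004] t 9.75 q6 -1.34 F [-0.9  0.4  0.6] op 0.0856
L hubtop px [275.6 196.4]
M hubtop px [384.8  14.4]
S hubtop px [231.7  57.6]
```

View pics/w7.png

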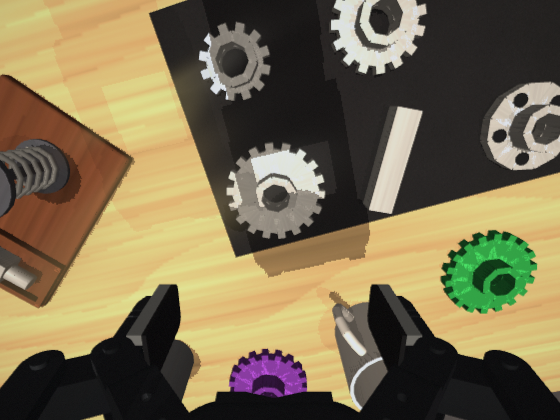

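The wrist view shows the large gear's bore at (275,197). I predicted (276,196), so I can descend and grip.

```bash
python3 -m jog '[[[0.05,0.001,0.001,0,-1],[0.1,0.001,0.001,0,-1],[0.14,0.001,0.001,0,-1],[0.17,0.001,0.001,0,-1],[0.182,0.001,0.001,0,-1],[0.185,0.001,0.001,0,-1],[0.185,0.001,0.001,0,-1],[0.185,0.001,0.001,0,-1]]]' 80
python3 -m jog '[[[0.001,0,0,0,-0.2],[0.001,0,0,0,0.3],[0.001,0,0,0,1],[0.001,0,0,0,1],[0.001,0,0,0,1],[0.001,0,0,0,1],[0.001,0,0,0,1]]]'
```

```text
t: 10.55
tool_pos: [0.5983, 0.0735, 0.0179]
tool_rot: [-1.039, 1.307, 1.027]
contact_force: [-0.1, 0.2, 1.0]
opening: 0.0858
t: 11.25
tool_pos: [0.5992, 0.0735, 0.0185]
tool_rot: [-1.04, 1.306, 1.026]
contact_force: [-2.2, 0.0, 6.1]
opening: 0.0382
```

```bash
python3 -m jog '[[[-0.005,0,0,0,1],[-0.02,0,0,0,1],[-0.05,0,0,0,1],[-0.09,0,0,0,1],[-0.14,0,0,0,1],[-0.19,0,0,0,1],[-0.22,0,0,0,1],[-0.22,0,0,0,1],[-0.22,0,0,0,1]]]'
python3 - <<'E'
from h import *
w=imaging.get_image("wrist"); cv2.imwrite("pics/w8.png",w["color"][:,:,::-1])
o=ctrl.get_obs(); p=o["tool_pos"]; R=Ro.from_rotvec(o["tool_rot"]).as_matrix()
print("tcp px",proj(w,p),"hub top centre if centred",proj(w,p-R[:,0]*.0165), "z axis",R.round(3))
go(.516,-.1475,.25,(.232,.973))
E
```

```text
t: 12.15
tool_pos: [0.5965, 0.0743, 0.2376]
tool_rot: [-1.04, 1.307, 1.027]
contact_force: [-0.9, -0.7, -7.0]
opening: 0.0385
tcp px [274.15885943 281.67789886] hub top centre if centred [274.25938751 300.2786451 ] z axis [[ 0.004 -0.972  0.234]
 [-0.003  0.234  0.972]
 [-1.    -0.005 -0.002]]
go (0.516, -0.1475, 0.25) dxyz [-0.0143  0.0254 -0.2342] turn -0.002 dist 0.236 | at [0.5955 0.0742 0.2353] t 12.2 q6 -1.33 F [-0.6 -0.7 -6.7] op 0.0385
```

View pics/w8.png

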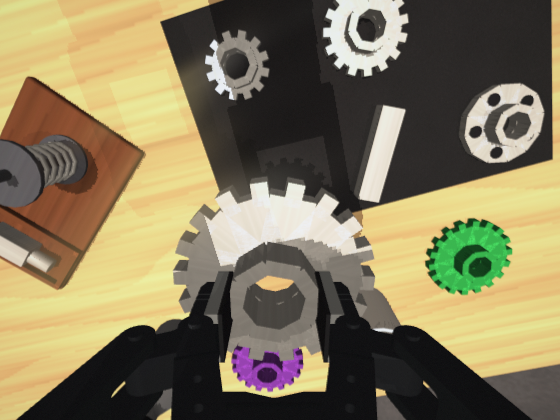

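The gear is held level and centred: its bore is at (275,303), against (274,300) predicted. Next I go over the spindle.

```bash
python3 -m jog '[[[0,0.004,-0.03,0,1],[0,0.008,-0.07,0,1],[0,0.013,-0.115,0,1],[0,0.018,-0.16,0,1],[0,0.022,-0.2,0,1],[0,0.024,-0.225,0,1],[0,0.0254,-0.234,0,1],[0,0.0254,-0.234,0,1],[0,0.0254,-0.234,0,1],[0,0.0254,-0.234,0,1]]]'
python3 - <<'E'
from h import *
w=imaging.get_image("wrist"); cv2.imwrite("pics/w9.png",w["color"][:,:,::-1])
o=ctrl.get_obs(); p=o["tool_pos"]
go(.516,-.1475,.18,(.232,.973))
print("tip px pred",proj(w,[.516,-.1475,.155]))
E
```

```text
t: 13.2
tool_pos: [0.5162, -0.1461, 0.2348]
tool_rot: [-1.038, 1.31, 1.032]
contact_force: [-0.7, 0.9, -5.2]
opening: 0.0382
go (0.516, -0.1475, 0.18) dxyz [ 0.0551  0.0002 -0.0013] turn 0.0 dist 0.055 | at [ 0.5163 -0.1461  0.2351] t 13.25 q6 -1.75 F [ 0.2  0.  -7. ] op 0.0382
tip px pred [272.46208529 228.62292065]
```

View pics/w9.png

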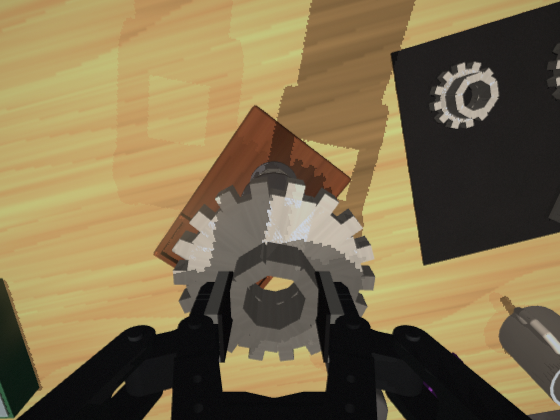

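```bash
python3 -m jog '[[[0.02,0,-0.001,0,1],[0.045,0,-0.001,0,1],[0.055,0,-0.001,0,1],[0.06,0,-0.001,0,1],[0.065,0,-0.001,0,1],[0.07,0,-0.001,0,1],[0.075,0,-0.001,0,1],[0.08,0,-0.001,0,1],[0.085,0,-0.001,0,1]]]'
python3 - <<'E'
from h import *
w=imaging.get_image("wrist"); crop(w,"w10",160,150,390,370,2.6)
s=imaging.get_image("side"); crop(s,"s10",240,200,370,345,4)
go(.516,-.1475,.13,(.232,.973))
E
```

```text
t: 14.15
tool_pos: [0.5166, -0.1474, 0.1501]
tool_rot: [-1.039, 1.31, 1.031]
contact_force: [-0.4, -0.0, -5.4]
opening: 0.0384
go (0.516, -0.1475, 0.13) dxyz [ 0.0191 -0.0002 -0.0003] turn -0.0 dist 0.019 | at [ 0.5158 -0.1471  0.1491] t 14.25 q6 -1.75 F [-0.5 -0.5 -6.5] op 0.0383
```

View pics/w10.png

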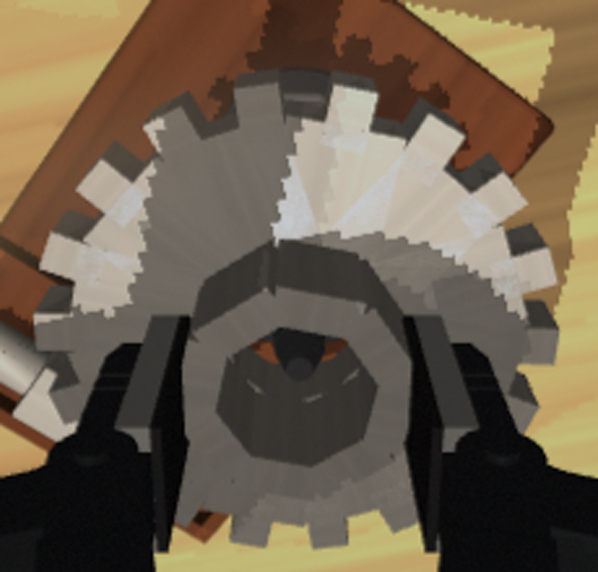

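View pics/s10.png

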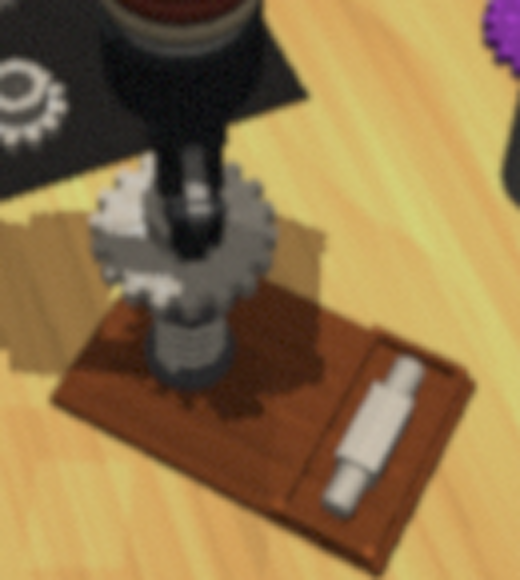

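The spindle tip shows inside the bore at crop (300,367), centred sideways. The gear is threaded, so I lower to the platform.

```bash
python3 -m jog '[[[0.01,0,0,0,1],[0.02,0,0,0,1],[0.027,0,0,0,1],[0.03,0,0,0,1],[0.034,0,0,0,1],[0.036,0,0,0,1],[0.036,0,0,0,1]]]'
python3 - <<'E'
from h import *
go(.516,-.1475,.11,(.232,.973))
E
```

```text
t: 14.95
tool_pos: [0.5158, -0.1472, 0.1129]
tool_rot: [-1.037, 1.311, 1.033]
contact_force: [-0.2, -0.3, -6.5]
opening: 0.0383
go (0.516, -0.1475, 0.11) dxyz [ 0.003  -0.0002 -0.0003] turn -0.0 dist 0.003 | at [ 0.5158 -0.1472  0.1129] t 14.95 q6 -1.75 F [-0.2 -0.3 -6.5] op 0.0383
```

```bash
python3 -m jog '[[[0.004,0,0,0,1],[0.009,0,0,0,1],[0.009,0,0,0,1],[0.009,0,0,0,0.4],[0.009,0,0,0,0],[0.009,0,0,0,-0.3],[0.009,0,0,0,-0.3],[0.009,0,0,0,-0.3],[0.009,0,0,0,-0.3]]]'
python3 - <<'E'
from h import *
w=imaging.get_image("wrist"); cv2.imwrite("pics/w11.png",w["color"][:,:,::-1])
s=imaging.get_image("side"); crop(s,"s11",240,200,370,345,4)
go(.516,-.1475,.2,(.232,.973))
E
```

```text
t: 15.85
tool_pos: [0.5161, -0.1472, 0.1043]
tool_rot: [-1.037, 1.311, 1.033]
contact_force: [-0.5, 0.9, 0.2]
opening: 0.0555
go (0.516, -0.1475, 0.2) dxyz [-0.0959 -0.0004 -0.0004] turn -0.0 dist 0.096 | at [ 0.5159 -0.1472  0.1041] t 15.95 q6 -1.75 F [-0.4 -0.1  0.4] op 0.0558
```

View pics/w11.png

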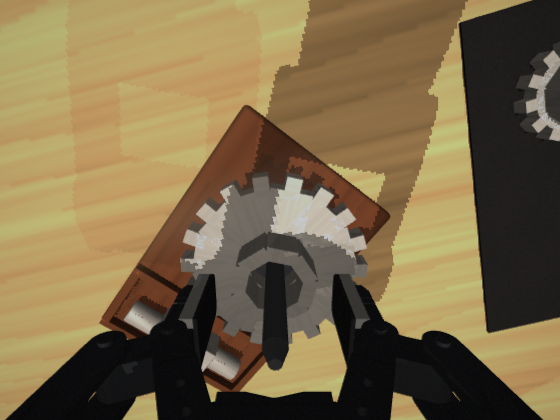

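View pics/s11.png

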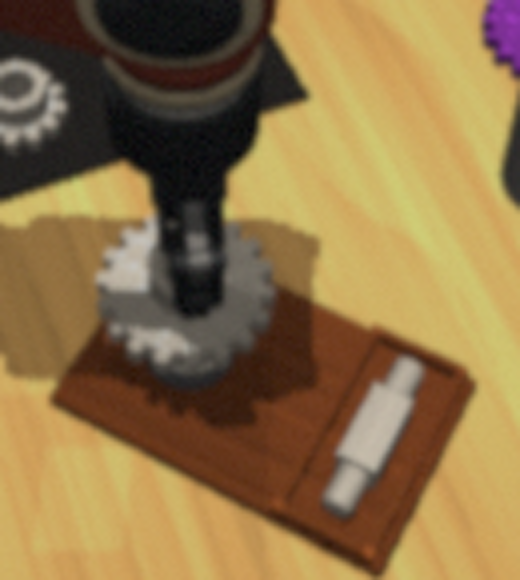

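The large gear was released, sank and sits level on the spindle. The tip is visible at (274,360). I rise and head for the medium gear.

```bash
python3 -m jog '[[[-0.03,0,0,0,-0.3],[-0.07,0,0,0,-0.3],[-0.11,0,0,0,-1],[-0.126,0,0,0,-1],[-0.126,0,0,0,-1]]]'
python3 - <<'E'
from h import *
w=imaging.get_image("wrist"); cv2.imwrite("pics/w12.png",w["color"][:,:,::-1])
go(.4686,.1952,.2,(.232,.973))
E
```

```text
t: 16.45
tool_pos: [0.5173, -0.1476, 0.2335]
tool_rot: [-1.041, 1.308, 1.028]
contact_force: [0.3, -0.9, -0.3]
opening: 0.0852
go (0.4686, 0.1952, 0.2) dxyz [0.0296 0.1257 0.322 ] turn -0.0 dist 0.347 | at [ 0.5161 -0.1471  0.2306] t 16.5 q6 -1.75 F [-0.5  0.3 -0.9] op 0.0854
```

View pics/w12.png

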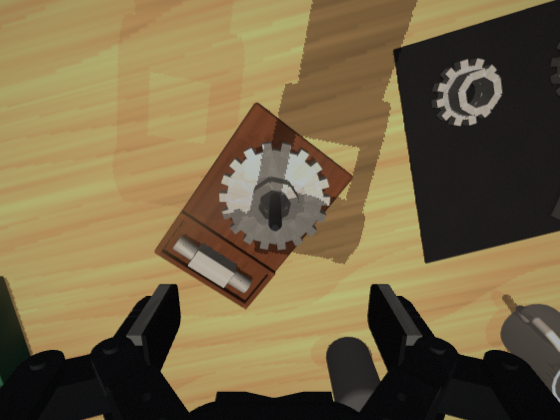

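The large gear sits flat on the spindle, with the tip at (275,226). Now the medium gear.

```bash
python3 -m jog '[[[0,0.015,0.04,0,-1],[0,0.03,0.08,0,-1],[0.0,0.047,0.12,0,-1],[0.01,0.062,0.16,0,-1],[0.02,0.078,0.2,0,-1],[0.03,0.094,0.24,0,-1],[0.03,0.109,0.28,0,-1],[0.03,0.1257,0.322,0,-1],[0.03,0.1257,0.322,0,-1],[0.03,0.1257,0.322,0,-1],[0.03,0.1257,0.322,0,-1]]]' 80
python3 - <<'E'
from h import *
w=imaging.get_image("wrist"); cv2.imwrite("pics/w13.png",w["color"][:,:,::-1])
go(.4686,.1952,.015,(.232,.973))
print("pred",proj(w,[.4686,.1952,.035]))
E
```

```text
t: 17.6
tool_pos: [0.4679, 0.1942, 0.1976]
tool_rot: [-1.037, 1.313, 1.032]
contact_force: [0.3, -0.2, 0.1]
opening: 0.0855
go (0.4686, 0.1952, 0.015) dxyz [0.1832 0.0003 0.0018] turn -0.002 dist 0.183 | at [0.4683 0.194  0.1982] t 17.65 q6 -1.09 F [-0.   0.9 -0.8] op 0.0859
pred [275.91287915 198.70587857]
```

View pics/w13.png

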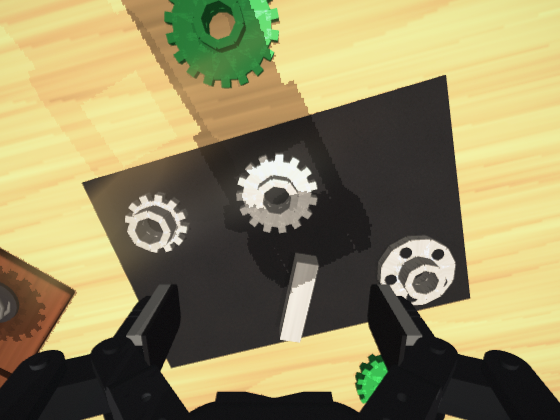

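The medium bore is at (277,197), against (276,199) predicted. I descend and grip.

```bash
python3 -m jog '[[[0.05,0,0.002,0,-1],[0.1,0,0.002,0,-1],[0.14,0,0.002,0,-1],[0.17,0,0.002,0,-1],[0.178,0,0.002,0,-1],[0.182,0,0.002,0,-1],[0.182,0,0.002,0,-1],[0.182,0,0.002,0,-1]]]' 80
python3 -m jog '[[[0.002,0,0,0,-0.2],[0.002,0,0,0,0.3],[0.002,0,0,0,1],[0.002,0,0,0,1],[0.002,0,0,0,1],[0.002,0,0,0,1],[0.002,0,0,0,1]]]'
```

```text
t: 18.45
tool_pos: [0.4707, 0.1955, 0.0183]
tool_rot: [-1.037, 1.309, 1.029]
contact_force: [-0.4, -0.1, 0.0]
opening: 0.0852
t: 19.15
tool_pos: [0.4715, 0.1957, 0.0176]
tool_rot: [-1.038, 1.308, 1.028]
contact_force: [-2.0, -0.9, 5.6]
opening: 0.0385
```

```bash
python3 -m jog '[[[-0.005,0,0,0,1],[-0.02,0,0,0,1],[-0.05,0,0,0,1],[-0.09,0,0,0,1],[-0.14,0,0,0,1],[-0.19,0,0,0,1],[-0.22,0,0,0,1],[-0.22,0,0,0,1],[-0.22,0,0,0,1]]]'
python3 - <<'E'
from h import *
w=imaging.get_image("wrist"); cv2.imwrite("pics/w14.png",w["color"][:,:,::-1])
go(.516,-.1475,.235,(.232,.973))
E
```

```text
t: 20.05
tool_pos: [0.4696, 0.1961, 0.2369]
tool_rot: [-1.038, 1.309, 1.029]
contact_force: [-0.1, 0.1, -5.7]
opening: 0.0382
go (0.516, -0.1475, 0.235) dxyz [ 0.0012 -0.1263 -0.3228] turn -0.002 dist 0.347 | at [0.4687 0.1959 0.2349] t 20.1 q6 -1.08 F [-0.6  0.2 -5.2] op 0.038
```

View pics/w14.png

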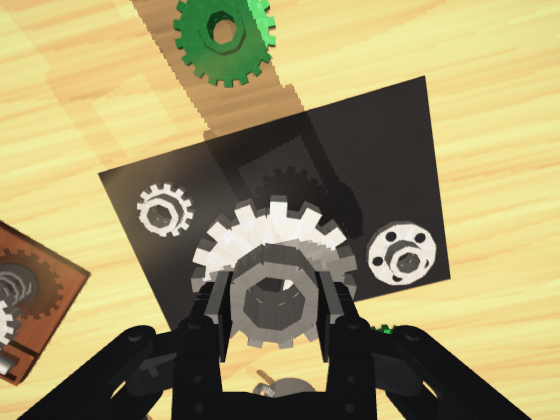

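The medium gear is held, with its bore at (275,303) and a force reading of about 5 N. I carry it over.

```bash
python3 -m jog '[[[0,-0.012,-0.03,0,1],[0,-0.027,-0.07,0,1],[0,-0.043,-0.11,0,1],[0,-0.0587,-0.15,0,1],[0,-0.0744,-0.19,0,1],[0,-0.09,-0.23,0,1],[0,-0.1056,-0.27,0,1],[0,-0.119,-0.305,0,1],[0,-0.1263,-0.3228,0,1],[0,-0.1263,-0.3228,0,1],[0,-0.1263,-0.3228,0,1],[0,-0.1263,-0.3228,0,1]]]'
python3 - <<'E'
from h import *
go(.516,-.1475,.235,(.232,.973))
E
```

```text
t: 21.3
tool_pos: [0.5151, -0.1463, 0.2339]
tool_rot: [-1.035, 1.314, 1.034]
contact_force: [-0.8, 0.0, -5.4]
opening: 0.038
go (0.516, -0.1475, 0.235) dxyz [-0.0011 -0.0012 -0.0009] turn -0.001 dist 0.002 | at [ 0.5151 -0.1463  0.2339] t 21.3 q6 -1.75 F [-0.8  0.  -5.4] op 0.038
```

```bash
python3 -m jog '[[[0.02,-0.001,-0.001,0,1],[0.045,-0.001,-0.001,0,1],[0.055,-0.001,-0.001,0,1],[0.06,-0.001,-0.001,0,1],[0.065,-0.001,-0.001,0,1],[0.07,-0.001,-0.001,0,1],[0.075,-0.001,-0.001,0,1],[0.08,-0.001,-0.001,0,1],[0.083,-0.001,-0.001,0,1]]]'
python3 - <<'E'
from h import *
w=imaging.get_image("wrist"); crop(w,"w15",160,150,390,370,2.6)
go(.516,-.1475,.116,(.232,.973))
E
```

```text
t: 22.2
tool_pos: [0.5156, -0.1477, 0.1506]
tool_rot: [-1.035, 1.314, 1.034]
contact_force: [0.1, -0.3, -5.8]
opening: 0.0378
go (0.516, -0.1475, 0.116) dxyz [ 0.0341 -0.0007  0.0003] turn -0.001 dist 0.034 | at [ 0.5153 -0.1476  0.1501] t 22.25 q6 -1.75 F [-0.   0.1 -5.7] op 0.0388
```

View pics/w15.png

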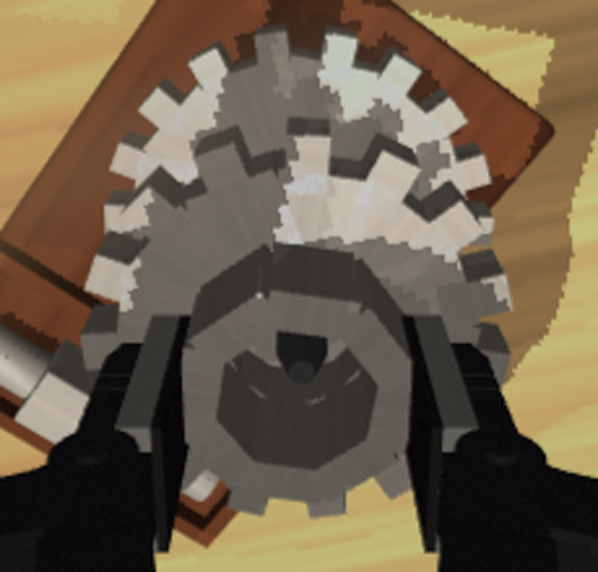

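Threaded: the tip is inside the bore at crop (301,370). I lower and press slightly, with the rest height near TCP 0.116.

```bash
python3 -m jog '[[[0.01,0,0,0,1],[0.02,0,0,0,1],[0.027,0,0,0,1],[0.032,0,0,0,1],[0.035,0,0,0,1],[0.038,0,0,0,1],[0.038,0,0,0,1],[0.038,0,0,0,1]]]'
python3 -m jog '[[[0.002,0,0,0,1],[0.003,0,0,0,0.4],[0.003,0,0,0,0],[0.003,0,0,0,-0.3],[0.003,0,0,0,-0.3],[0.003,0,0,0,-0.3],[0.003,0,0,0,-0.3]]]'
python3 - <<'E'
from h import *
w=imaging.get_image("wrist"); cv2.imwrite("pics/w16.png",w["color"][:,:,::-1])
s=imaging.get_image("side"); crop(s,"s16",240,200,370,345,4)
go(.516,-.1475,.2,(.232,.973))
E
```

```text
t: 23.05
tool_pos: [0.5154, -0.1477, 0.1124]
tool_rot: [-1.034, 1.314, 1.035]
contact_force: [-1.2, 0.6, -2.7]
opening: 0.0378
t: 23.75
tool_pos: [0.5156, -0.1478, 0.1097]
tool_rot: [-1.035, 1.314, 1.034]
contact_force: [-1.3, -0.1, 0.0]
opening: 0.056
go (0.516, -0.1475, 0.2) dxyz [-0.0905 -0.0003  0.0002] turn -0.001 dist 0.09 | at [ 0.5155 -0.1477  0.1095] t 23.85 q6 -1.75 F [-0.3  0.3 -0.7] op 0.0556
```

View pics/w16.png

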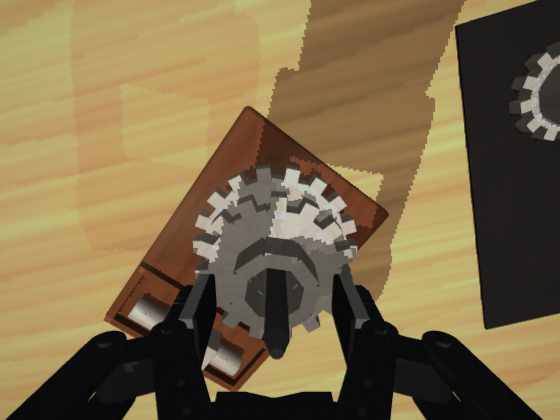

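View pics/s16.png

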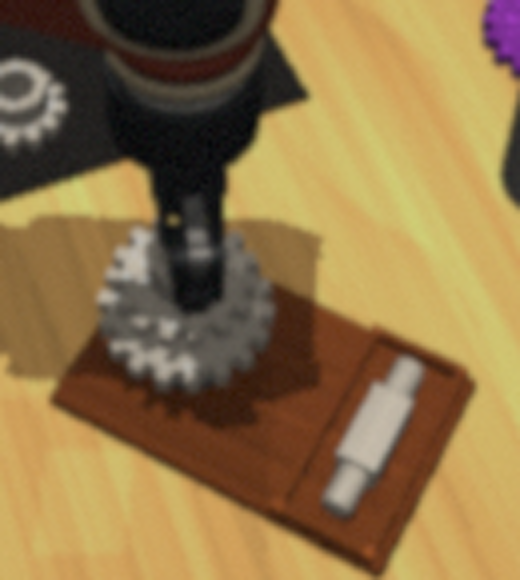

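The medium gear sits level on the large one. I rise and go to the small gear.

```bash
python3 -m jog '[[[-0.03,0,0,0,-0.3],[-0.07,0,0,0,-0.3],[-0.11,0,0,0,-1],[-0.12,0,0,0,-1],[-0.12,0,0,0,-1]]]'
python3 - <<'E'
from h import *
w=imaging.get_image("wrist"); cv2.imwrite("pics/w17.png",w["color"][:,:,::-1])
go(.4705,.0665,.2,(.232,.973))
E
```

```text
t: 24.35
tool_pos: [0.517, -0.1481, 0.2323]
tool_rot: [-1.038, 1.311, 1.03]
contact_force: [1.2, -0.1, -0.9]
opening: 0.0852
go (0.4705, 0.0665, 0.2) dxyz [0.0294 0.094  0.1977] turn -0.001 dist 0.221 | at [ 0.5159 -0.1476  0.2298] t 24.4 q6 -1.75 F [-0.4  0.  -0.4] op 0.0858
```

View pics/w17.png

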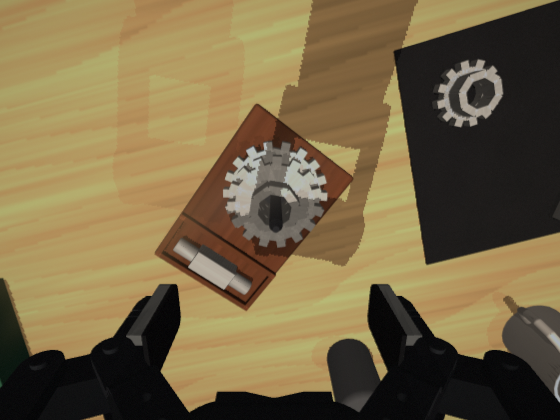

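The stack is centred on the tip at (275,228). Next, the small gear.

```bash
python3 -m jog '[[[0,0.015,0.03,0,-1],[0,0.033,0.07,0,-1],[0.0,0.052,0.11,0,-1],[0.01,0.071,0.15,0,-1],[0.02,0.085,0.18,0,-1],[0.03,0.094,0.198,0,-1],[0.03,0.094,0.198,0,-1],[0.03,0.094,0.198,0,-1],[0.03,0.094,0.198,0,-1]]]' 80
python3 - <<'E'
from h import *
w=imaging.get_image("wrist"); cv2.imwrite("pics/w18.png",w["color"][:,:,::-1])
go(.4705,.0665,.016,(.232,.973))
print("pred",proj(w,[.4705,.0665,.035]))
E
```

```text
t: 25.3
tool_pos: [0.4706, 0.066, 0.1988]
tool_rot: [-1.034, 1.315, 1.033]
contact_force: [0.3, -0.5, 0.1]
opening: 0.0852
go (0.4705, 0.0665, 0.016) dxyz [0.1833 0.0004 0.0009] turn -0.003 dist 0.183 | at [0.4709 0.0659 0.1993] t 25.35 q6 -1.35 F [ 0.8  0.5 -0.4] op 0.0854
pred [275.05996128 198.11578104]
```

View pics/w18.png

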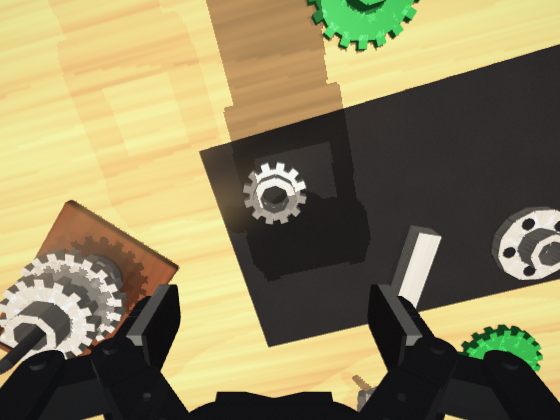

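The small bore is at (276,196), against (275,198) predicted. I descend and grip.

```bash
python3 -m jog '[[[0.05,0,0.001,0,-1],[0.1,0,0.001,0,-1],[0.14,0,0.001,0,-1],[0.17,0,0.001,0,-1],[0.178,0,0.001,0,-1],[0.183,0,0.001,0,-1],[0.183,0,0.001,0,-1],[0.183,0,0.001,0,-1]]]' 80
python3 -m jog '[[[0.002,0.001,0,0,-0.2],[0.002,0.001,0,0,0.3],[0.002,0.001,0,0,1],[0.002,0.001,0,0,1],[0.002,0.001,0,0,1],[0.002,0.001,0,0,1],[0.002,0.001,0,0,1]]]'
python3 -m jog '[[[-0.005,0,0,0,1],[-0.02,0,0,0,1],[-0.05,0,0,0,1],[-0.09,0,0,0,1],[-0.14,0,0,0,1],[-0.19,0,0,0,1],[-0.22,0,0,0,1],[-0.22,0,0,0,1],[-0.22,0,0,0,1]]]'
python3 - <<'E'
from h import *
w=imaging.get_image("wrist"); cv2.imwrite("pics/w19.png",w["color"][:,:,::-1])
go(.516,-.1475,.235,(.232,.973))
E
```

```text
t: 26.15
tool_pos: [0.4727, 0.0663, 0.0183]
tool_rot: [-1.035, 1.311, 1.03]
contact_force: [0.8, -0.5, -0.9]
opening: 0.0853
t: 26.85
tool_pos: [0.4724, 0.0662, 0.0177]
tool_rot: [-1.037, 1.311, 1.029]
contact_force: [-3.1, -1.7, 7.6]
opening: 0.0389
t: 27.75
tool_pos: [0.4712, 0.0669, 0.2367]
tool_rot: [-1.037, 1.312, 1.03]
contact_force: [-0.6, 0.5, -4.1]
opening: 0.0387
go (0.516, -0.1475, 0.235) dxyz [ 0.0006 -0.0946 -0.1978] turn -0.002 dist 0.219 | at [0.4704 0.0669 0.235 ] t 27.8 q6 -1.35 F [-1.   0.1 -4.6] op 0.039
```

View pics/w19.png

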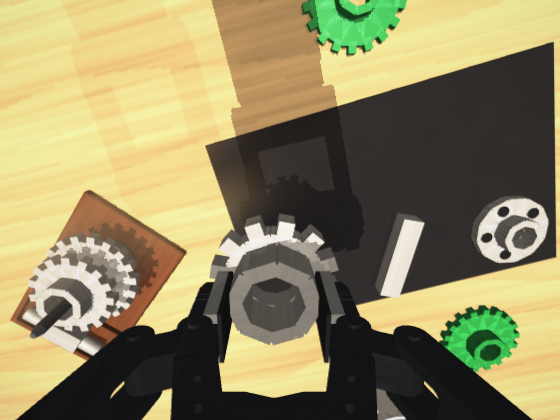

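The small gear is held, with its bore at (275,303). I carry it to the spindle.

```bash
python3 -m jog '[[[0,-0.012,-0.025,0,1],[0,-0.031,-0.065,0,1],[0,-0.05,-0.105,0,1],[0,-0.069,-0.145,0,1],[0,-0.086,-0.18,0,1],[0,-0.0946,-0.1978,0,1],[0,-0.0946,-0.1978,0,1],[0,-0.0946,-0.1978,0,1],[0,-0.0946,-0.1978,0,1]]]'
python3 - <<'E'
from h import *
go(.516,-.1475,.175,(.232,.973))
E
```

```text
t: 28.7
tool_pos: [0.5151, -0.1464, 0.2336]
tool_rot: [-1.033, 1.316, 1.036]
contact_force: [0.7, -0.9, -4.2]
opening: 0.0388
go (0.516, -0.1475, 0.175) dxyz [ 0.0586 -0.0013 -0.0008] turn -0.002 dist 0.059 | at [ 0.5151 -0.1464  0.2336] t 28.7 q6 -1.75 F [ 0.7 -0.9 -4.2] op 0.0388
```

```bash
python3 -m jog '[[[0.02,-0.001,-0.001,0,1],[0.045,-0.001,-0.001,0,1],[0.055,-0.001,-0.001,0,1],[0.06,-0.001,-0.001,0,1],[0.065,-0.001,-0.001,0,1],[0.07,-0.001,-0.001,0,1],[0.075,-0.001,-0.001,0,1],[0.078,-0.001,-0.001,0,1],[0.08,-0.001,-0.001,0,1]]]'
python3 - <<'E'
from h import *
w=imaging.get_image("wrist"); crop(w,"w20",160,150,390,370,2.6)
go(.516,-.1475,.1295,(.232,.973))
E
```

```text
t: 29.6
tool_pos: [0.5156, -0.1477, 0.1535]
tool_rot: [-1.033, 1.315, 1.036]
contact_force: [-0.4, 0.6, -3.4]
opening: 0.039
go (0.516, -0.1475, 0.1295) dxyz [ 0.0237 -0.0007  0.0004] turn -0.002 dist 0.024 | at [ 0.5154 -0.1477  0.1532] t 29.65 q6 -1.75 F [ 0.7 -0.2 -4.4] op 0.0389
```

View pics/w20.png

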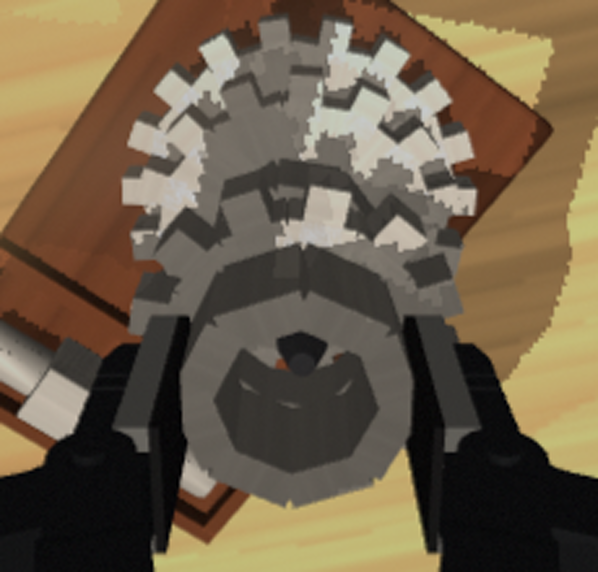

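Threaded: the tip is in the bore at crop (302,362). I lower and release.

```bash
python3 -m jog '[[[0.008,0,0,0,1],[0.015,0,0,0,1],[0.02,0,0,0,1],[0.024,0,0,0,1],[0.027,0,0,0,1],[0.028,0,0,0,1],[0.028,0,0,0,1]]]'
python3 -m jog '[[[0.002,0,0,0,1],[0.003,0,0,0,0.4],[0.003,0,0,0,0],[0.003,0,0,0,-0.3],[0.003,0,0,0,-0.3],[0.003,0,0,0,-0.3],[0.003,0,0,0,-0.3]]]'
python3 -m jog '[[[-0.03,0,0,0,-0.3],[-0.07,0,0,0,-0.3],[-0.11,0,0,0,-1],[-0.11,0,0,0,-1],[-0.11,0,0,0,-1]]]'
python3 - <<'E'
from h import *
w=imaging.get_image("wrist"); cv2.imwrite("pics/w21.png",w["color"][:,:,::-1])
go(.4705,.0665,.2,(.232,.973))
E
```

```text
t: 30.35
tool_pos: [0.5152, -0.1476, 0.1251]
tool_rot: [-1.033, 1.316, 1.036]
contact_force: [-0.8, 1.1, -0.8]
opening: 0.0389
t: 31.05
tool_pos: [0.5154, -0.1477, 0.1224]
tool_rot: [-1.033, 1.316, 1.036]
contact_force: [0.1, 0.6, -0.5]
opening: 0.0556
t: 31.55
tool_pos: [0.5166, -0.1479, 0.234]
tool_rot: [-1.035, 1.314, 1.033]
contact_force: [-0.8, -0.3, 0.1]
opening: 0.0854
go (0.4705, 0.0665, 0.2) dxyz [0.032  0.0938 0.1976] turn -0.002 dist 0.221 | at [ 0.5157 -0.1475  0.232 ] t 31.6 q6 -1.75 F [-0.3  0.2 -0.2] op 0.0851
```

View pics/w21.png

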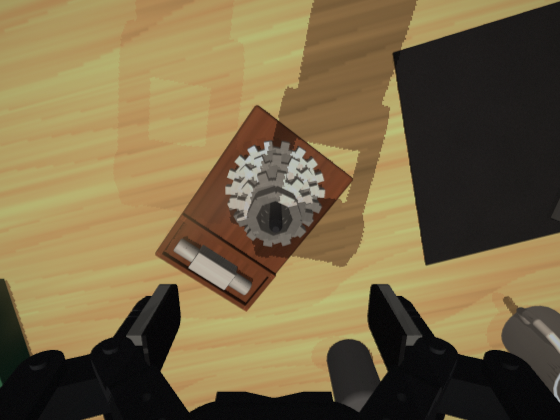

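All three gears are on the spindle and the arbor is in the tray. I move aside and check with the fixed cameras.

```bash
python3 -m jog '[[[0,0.015,0.04,0,-1],[0,0.033,0.08,0,-1],[0.0,0.052,0.12,0,-1],[0,0.071,0.16,0,-1],[0,0.085,0.19,0,-1],[0,0.094,0.2,0,-1],[0,0.094,0.2,0,-1],[0,0.094,0.2,0,-1],[0,0.094,0.2,0,-1],[0,0.094,0.2,0,-1]]]'
python3 - <<'E'
from h import *
t=imaging.get_image("top"); s=imaging.get_image("side")
crop(s,"s22",190,135,370,345,2.8); cv2.imwrite("pics/t22.png",t["color"][:,:,::-1])
c=np.array([.549,-.186]);yy=np.array([.645,-.764]);sp=(.516,-.1475)
for n,z in (("tip",.155),("S top",.037+.096),("M top",.037+.064),("L top",.037+.032)): print(n,"side px",proj(s,[*sp,z]).round(1),"crop",((proj(s,[*sp,z])-[190,135])*2.8).round(0))
hsv=cv2.cvtColor(t["color"],cv2.COLOR_RGB2HSV)
m=((hsv[...,2]>85)&(hsv[...,1]<70)).astype(np.uint8)
k=np.zeros_like(m); k[165:225,340:395]=m[165:225,340:395]
c_=max(cv2.findContours(k,cv2.RETR_EXTERNAL,cv2.CHAIN_APPROX_NONE)[0],key=cv2.contourArea)
r=cv2.minAreaRect(c_); p=plane(t,*r[0],.03)[:2]; d=p-c; print("arbor",r,p,"caddy y",d@yy,"x",d@np.array([.764,.645]))
E
```

```text
t: 32.6
tool_pos: [0.4713, 0.0677, 0.2318]
tool_rot: [-1.032, 1.317, 1.035]
contact_force: [-0.3, 0.8, 0.2]
opening: 0.0853
tip side px [286.3 254. ] crop [270. 333.]
S top side px [286.4 259.7] crop [270. 349.]
M top side px [286.5 267.7] crop [270. 372.]
L top side px [286.6 275.3] crop [270. 393.]
arbor ((368.82122802734375, 189.25340270996094), (38.342342376708984, 10.022823333740234), 47.72631072998047) [ 0.5942386 -0.241357 ] caddy y 0.071471640993841 x -0.0011429734538217304
```

View pics/s22.png

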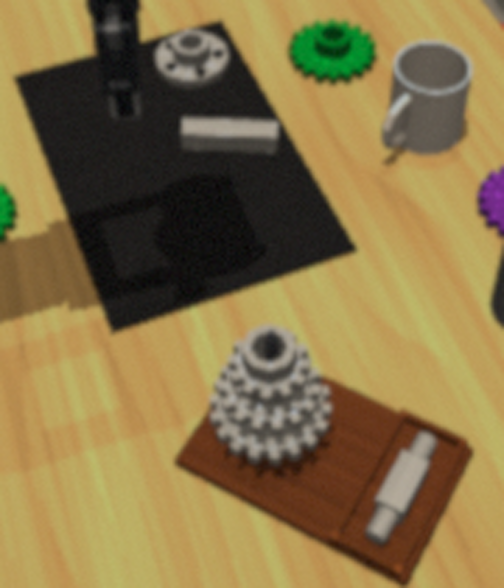

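View pics/t22.png

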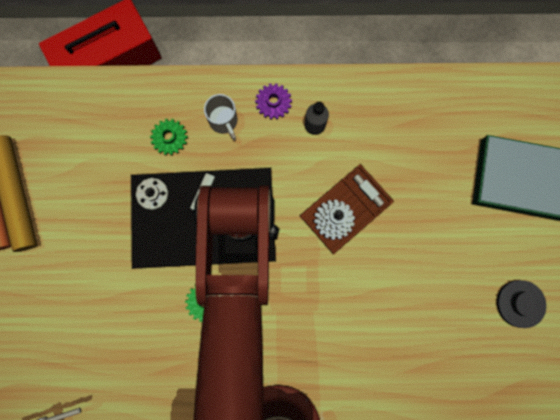

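The hub top of the stack is at crop (270,347), predicted (270,349). The arbor lies about 1.5 mm from the tray centre, and the pulley, bar, mug and bottle have not moved. I hand the job in.

Run:
```python
from station import ctrl
print(ctrl.finish_job())
```

```text
the job is handed in; nothing more can be done
None
```

The gear set is in its caddy and the job is handed in, after about 33 s of the 115 s. The hand-in itself reported no verdict.

I laid the arbor in the tray first. Then I threaded the large, medium and small gears onto the spindle, hub up, and checked each in the wrist picture before lowering it.

- **Gears:** the last pictures show a level, concentric stack. Its top hub was within a pixel of where it should be with each gear resting on the one below. At the hand-in the gripper was open and well clear of everything.
- **Arbor:** it lies flat in the tray, at x = −1 mm and y = 71 mm in the caddy's frame.
- **Bystanders:** the pulley, bar, mug, bottle and coloured look-alikes show no visible movement.
- **Disagreements:** the top camera put the spindle about 5–6 mm from where the wrist and side cameras put it. I went with the wrist and side values, and the gears threaded without contact. The arm drifted several millimetres while lowering the arbor, and I corrected that before releasing it.

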